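# Turn the grooming carousel to its free hook and hang up the comb

### The arm

A 7-joint arm with a two-finger parallel gripper is mounted at the origin on the work surface. World frame = base frame: x ahead of the robot, y to its left, z up, the work surface at z = 0. Lengths are in m, angles in rad, forces in N, time in s.
With the tool pointing down it reaches from about 0.425 to 0.95 m from the base axis. Payload 4.7 kg.
Tool frame: the origin (TCP) lies on the centre line of the jaws, within the pads' length; the fingertips stand 25 mm ahead of it and the grasp point (between the pads) lies 6 mm ahead of it; x points along the fingers, y is the direction in which the jaws open and shut, and the axes are right-handed (so a half turn about x gives the same grasp; the last joint's range is limited). The gripper opens to 87 mm and grips with 3 to 60 N. Pads are 19 mm wide; open, the fingers measure 117 mm over their backs; the gripper's body (75 mm by 190 mm) begins 51 mm behind the grasp point.
Start: joints at [-1.214, 0.469, -0.049, 1.532, 0.024, 1.141, -0.082], TCP at [0.254, 0.625, 0.248] pointing down, gripper open.
Joint ranges: [-2.59, 2.59], [-0.33, 1.99], [-1.39, 1.29], [0.1, 2.45], [-1.04, 4.18], [0.21, 1.99], [-2.66, 2.66]. Speed limits (rad/s): [2.57, 2.57, 3.14, 3.14, 3.14, 3.14, 3.14].

### API

Orientations are given as [roll, pitch, yaw] about the fixed x, y, z axes, in that order (R = Rz(yaw) Ry(pitch) Rx(roll)).
In Python, from plant import observe, viewer, r gives the robot as it stands.
- The arm moves only by the tool send_rows, never from a script. Its argument "motion" is a list of rows, each an object of numbers: "tx", "ty", "tz": the shift along the tool's x, y, z in cm; "roll": the turn about the tool's x in degrees; "hand": the opening, from 0 (shut) to 1 (fully open). In form: [{"tx": .., "ty": .., "tz": .., "roll": .., "hand": ..}, ...]. A call has 1 to 20 rows; each row shifts and turns the commanded pose from where the row before left it, along the tool's axes as they then stand; what a row does not reach is not made up. A row lasts 1/12 s, in which the tool goes at most 41.7 mm and 7.16 degrees, less where a joint would pass 70% of its speed; a pose out of reach is approached as far as the arm can. A call is refused whole if a number of a shift passes 4.17 or a number of a turn 7.16, either way. A call with a gripper value outside its range is refused whole. The fingers move at their own pace and stop on an object; the grip force is fixed at half the most. Time passes only in rows, so rows that do not move let the fingers close. It gives the time, the measured TCP pose, the force and the opening at its end, in the units of the state.
- observe(): the state, without advancing time (a new reading comes with each control period).
- viewer.snapshot(name): name is "side" or "top"; returns the picture (384x512x3 uint8, red, green, blue); there is no depth.
- viewer.camera_model(name): a dict with "K" (3x3 intrinsics, pixels), "world_from_camera" (4x4, takes a point from camera to world coordinates). Camera axes: x right, y up, looking along -z (the intrinsics and any distortion apply to the point x, -y, -z); pixel columns grow to the right and rows downward; lengths in m; the calibration is good to about 2 mm. A picture is of the moment at which its call begins. camera_model takes no time and is no camera call.
- r.close_job(): hands the job in, once; it reports no verdict.
The state is a dict: "clock": time; "joint_positions": joint angles; "joint_vel": joint speeds; "joint_efforts": joint torques, N m; "ee_pos": TCP position; "tool_rot": TCP orientation; "force": force on the tool from outside, world axes, zero at the start; "moment": the same for the moment, N m; "opening": finger opening in m.
Only numpy, scipy, OpenCV 4.12 (cv2) and the standard library are available. Lean on these libraries where they do the work, as an engineer would, in place of code of your own. Each camera call takes 0.05 s, during which the arm holds its last target. There are 200 camera calls.

### The job

Turn the hook carousel by the black knob on top until its one empty hook stands over the orange mark on the foot, then take the grey comb out of its blue stand and hang it by its hole on that hook. Leave the comb hanging freely with the hook still over the mark, and do not disturb, drop or knock over any of the other things on the ledge.

Things in the scene. Friction and masses are not known exactly. Their poses are not given: they have to be found in the camera images.
- carousel: Fixed foot: white disc, 150 mm across, 18 mm high; origin at its underside's centre, on the turning axis (z up); -x points to the orange mark. On it turns a 20 mm steel post with four level hooks at right angles, 180 mm above the ledge: one empty, three with a blue razor, brass tweezers and a wooden nail brush (up to 40 mm wide, hanging down to 60 mm above the ledge).
- mark (a point): Outer end of the orange tongue (40 x 18 mm) that sticks out from the foot, 108 mm from the turning axis.
- rotor (a joint): Angle of the turning rack about the upright axis, counter-clockwise from above; 0 (and every full turn, 2 pi) is the empty hook exactly over the mark. It turns either way (two full turns from 0), with a steady friction of about 0.1 N m, and stays where it is left.
- knob (a point): Centre of the black knob on top of the post, on the turning axis: square, 28 x 28 mm, 30 mm high, its centre 217 mm above the ledge (top 232 mm, underside 202 mm); its sides lie along this frame's x and y axes, and it turns with the rack.
- free_hook (a point): On the empty hook's centre line, 100 mm from the turning axis, 180 mm above the ledge: where the comb should hang. Turns with the rack: -x points outward along the hook, z up. Round 6 mm bar: level from the post to 12 mm outward of this point, then rising 10 mm over the next 10 mm; the tip's top is 13 mm above and its end 25 mm outward of this point. The other hooks are alike.
- comb_hole (a point): Centre of the comb's hanging hole. Grey comb, 7 mm thick (x), 38 wide (y), 132 long (z, up), 35 g; hole through along x, 22 mm wide, 26 high, its centre 110 mm above the lower end; the solid sides at the hole can be gripped across the width. At the start the comb stands in the blue stand, hole 120 mm above the ledge; hung up, the hole's centre is 10 mm below the bar's centre line.
- holder: Blue ceramic comb stand, fixed: block 56 x 86 x 40 mm (x, y, z), origin at the centre of its underside; the slot in its top, 9 x 40 mm, is 30 mm deep and runs along y.
- cup_mid (a point): Centre of the frosted glass toothbrush cup, 72 mm across, 95 mm high, loose. Leave alone.
- cream_jar_mid (a point): Centre of the amber cream jar with metal cap, 60 mm across, 50 mm high, loose. Leave alone.
- pill_jar_mid (a point): Centre of the closed white ceramic pill jar, 66 mm across, 78 mm high, loose. Leave alone.
- file_case_mid (a point): Centre of the flat aluminium nail file case, 22 x 110 x 12 mm, loose. Leave alone.
- toothbrush_mid (a point): Centre of the handle of the green toothbrush lying on the ledge, 170 mm long (x), 12 mm wide, 21 mm high at the bristles, loose. Leave alone.
Things that resemble listed ones, but are neither listed nor needed, are in the scene too. What is shaped like the carousel but pink or purple is not meant.

How it is judged:
On the way, in this order (a step that is already met when the one before it is completed fails the run):
1. the empty hook stands still over the orange mark (y of free_hook in the frame of carousel between -0.025 and 0.025 m and x of free_hook in the frame of carousel below 0 m and velocity of joint rotor between -0.1 and 0.1 rad/s), for 0.2 s.
2. the comb hangs by its hole on the empty hook (x of comb_hole in the frame of free_hook between -0.012 and 0.07 m and y of comb_hole in the frame of free_hook between -0.013 and 0.013 m and z of comb_hole in the frame of free_hook between -0.016 and -0.004 m and angle between comb_hole's own z axis and vertical below 0.25 rad and contact force between comb and carousel above 0.05 N), for 0.2 s.
At the end, for the whole second after the job is handed in: Empty hook on the mark's side, within 25 mm sideways (14 degrees) of the mark's line; comb hung on it: hole centre at most 12 mm outward or 70 mm inward of the hook point, 13 mm sideways, 4 to 16 mm below the bar; under 0.25 rad of tilt; at rest (all of step 2 and y of free_hook in the frame of carousel between -0.025 and 0.025 m and x of free_hook in the frame of carousel below 0 m and linear speed of comb below 0.05 m/s and angular speed of comb below 0.5 rad/s); the robot touches nothing.
It fails at once if a bystander (cup, cream jar, pill jar, nail file case, toothbrush) is moved by more than 25 mm or tipped over (distance of any of cup_mid, cream_jar_mid, pill_jar_mid, file_case_mid, toothbrush_mid from where it was at the start of the episode above 0.025 m or angle between any of cup_mid, cream_jar_mid, pill_jar_mid, file_case_mid, toothbrush_mid's own z axis and vertical above 0.5 rad).
It fails at once if the comb is dropped or laid down (height (world z) of comb_hole below 0.09 m or angle between comb_hole's own z axis and vertical above 1 rad).
It also fails if it takes over 72 s, if anything falls off the work surface, if the arm or the gripper's body presses on something with over 40 N, if the wrist force passes 120 N, or if a joint passes its speed limit or range.

## Working session

There is one attempt and no reset: what is moved stays moved. The work goes in short steps, Python scripts to look and compute and a tool call to move; the robot and the scene stay as the last step left them, time stands still between calls to the robot, and variables do not carry over. Pictures are saved under pics/ and viewed, about 8 in all and at most 12, crops included, and the job is handed in when it is done.

Besides the shell and the picture viewer there is one more tool, called after "Request:" as name(argument=value, ...) on one line, values as JSON. send_rows: Moves the arm, as the interface text tells. Its arguments: {"type":"object","properties":{"motion":{"type":"array"}},"required":["motion"]}

```bash
ls; mkdir -p pics
cat > h.py <<'E'
import numpy as np, cv2
from plant import observe, viewer, r
def shot(name,fn,crop=None,scale=1):
    im=viewer.snapshot(name)
    cv2.imwrite('pics/raw_'+fn+'.png',im[:,:,::-1])
    o=im if crop is None else im[crop[1]:crop[3],crop[0]:crop[2]]
    o=cv2.resize(o,None,fx=scale,fy=scale,interpolation=cv2.INTER_CUBIC)
    cv2.imwrite('pics/'+fn+'.png',o[:,:,::-1]); return im
def cam(n):
    m=viewer.camera_model(n); return m,np.array(m['K']),np.array(m['world_from_camera'])
def ray(n,u,v):
    m,K,T=cam(n); d=m.get('distortion',m.get('dist'))
    p=cv2.undistortPoints(np.array([[[u,v]]],float),K,None if d is None else np.array(d,float)).ravel()
    return T[:3,3],T[:3,:3]@np.array([p[0],-p[1],-1])
def onz(n,u,v,z):
    o,d=ray(n,u,v); return o+d*(z-o[2])/d[2]
def tri(a,b):
    o1,d1=ray(*a);o2,d2=ray(*b)
    s=np.linalg.lstsq(np.c_[d1,-d2],o2-o1,rcond=None)[0]
    p,q=o1+s[0]*d1,o2+s[1]*d2
    return (p+q)/2,np.linalg.norm(p-q)
def proj(n,P):
    m,K,T=cam(n); c=np.linalg.inv(T)@np.r_[P,1]; x=K@np.array([c[0],-c[1],-c[2]]); return x[:2]/x[2]
E
python3 - <<'E'
from h import *
for n in('side','top'):
    print(n,viewer.camera_model(n)); shot(n,n+'0',scale=1.5)
print(observe())
E
```

```text
pics
side {'K': array([[355.41699769,   0.        , 255.19259507],
       [  0.        , 355.41699769, 200.90142265],
       [  0.        ,   0.        ,   1.        ]]), 'world_from_camera': array([[-0.959323  ,  0.19417478, -0.20492814,  0.21359661],
       [-0.28132473, -0.59690491,  0.75137269,  0.95713683],
       [ 0.02357501,  0.77846045,  0.62725078,  0.91088949],
       [ 0.        ,  0.        ,  0.        ,  1.        ]])}
top {'K': array([[456.12170964,   0.        , 255.6635328 ],
       [  0.        , 456.12170964, 191.58579969],
       [  0.        ,   0.        ,   1.        ]]), 'world_from_camera': array([[-0.01486943,  0.98013336, -0.19778143,  0.21940282],
       [-0.99983419, -0.01249535,  0.0132462 ,  0.05749483],
       [ 0.01051169,  0.1979456 ,  0.98015664,  1.42532043],
       [ 0.        ,  0.        ,  0.        ,  1.        ]])}
{'clock': 0.1, 'joint_positions': array([-1.21386543,  0.46937008, -0.04862278,  1.5335767 ,  0.02411359,
        1.14100614, -0.0822843 ]), 'joint_vel': array([ 0.00077086, -0.00141792, -0.00019458, -0.00242771,  0.00028986,
       -0.00043282,  0.00145878]), 'joint_efforts': array([ 5.99741979e-04, -5.09170246e+01, -8.11782922e-02, -2.36827093e+01,
       -6.15789718e-02,  3.45103664e-02,  6.08916957e-05]), 'ee_pos': array([0.25380843, 0.62492543, 0.24659721]), 'tool_rot': array([-1.53591445,  1.56902228, -1.92167006]), 'force': array([-0.72584212,  0.30480073, -0.38286841]), 'moment': array([ 0.01907225, -0.02752464,  0.01335508]), 'opening': 0.08701094125427085}
```

View pics/side0.png

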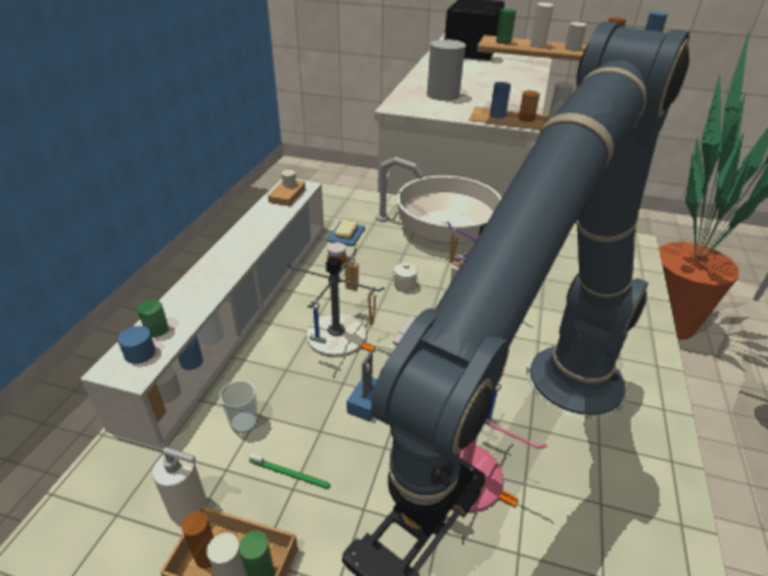

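View pics/top0.png

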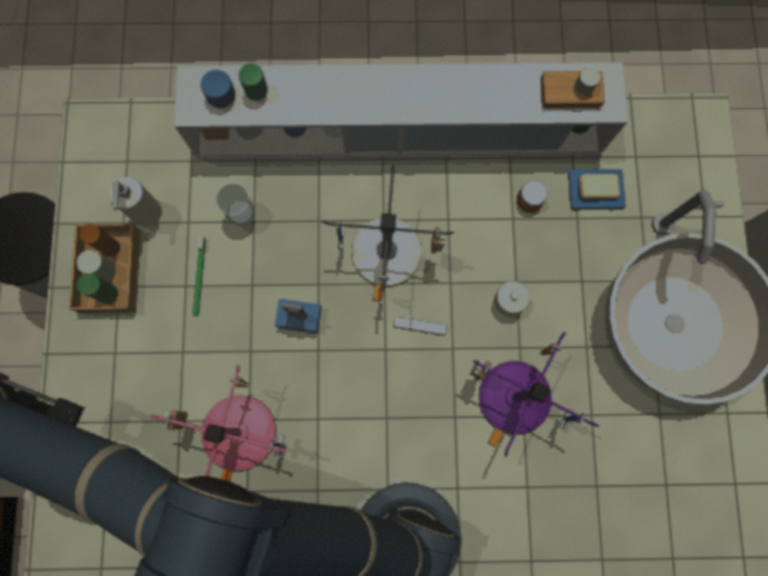

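Three carousels: white foot (top 387,250), pink (240,432), purple (515,397). The white one is meant, since the task excludes pink and purple. I'll confirm this and find its empty hook in an enlarged crop.

Run:
```python
import cv2,numpy as np
t=cv2.imread('pics/raw_top0.png')[100:240,175:315]; s=cv2.imread('pics/raw_side0.png')[150:290,180:320]
f=lambda a:cv2.resize(a,(560,560),interpolation=cv2.INTER_CUBIC)[:, :395]
o=np.hstack([cv2.resize(a,(400,400),interpolation=cv2.INTER_CUBIC) for a in (t,s)])
cv2.imwrite('pics/c1.png',o)
```

```text
(no output)
```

View pics/c1.png

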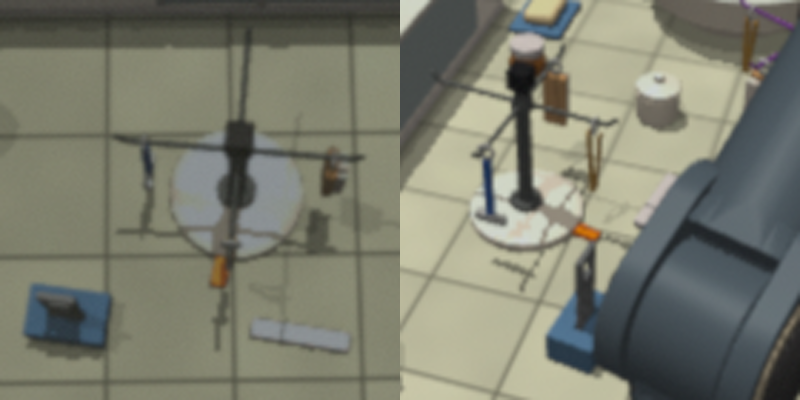

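Confirmed: this is the white-footed carousel. Its empty hook points away from the mark, with the tip at crop (248,30). The tweezers hook is over the mark, the razor is at +y and the brush at -y, so the rack needs about a half turn.

Run:
```python
from h import *
T=lambda u,v:('top',u/2.857+175,v/2.857+100); S=lambda u,v:('side',(u-400)/2.857+180,v/2.857+150)
im=cv2.imread('pics/raw_top0.png'); hsv=cv2.cvtColor(im,cv2.COLOR_BGR2HSV)
def big(mask,box):
    m=np.zeros_like(mask);x0,y0,x1,y1=box;m[y0:y1,x0:x1]=mask[y0:y1,x0:x1]
    c=max(cv2.findContours(m,cv2.RETR_EXTERNAL,cv2.CHAIN_APPROX_NONE)[0],key=cv2.contourArea);return c
print(hsv[165,240],hsv[165,275],hsv[120,240],hsv[210,190])
c=big(cv2.inRange(hsv,(5,130,80),(22,255,255)),(235,180,270,210)); pts=np.array([onz('top',*p[0],.012)[:2] for p in c]); 
print('orange rect',cv2.minAreaRect((pts*1000).astype(np.float32)))
c=big(cv2.inRange(hsv,(95,80,40),(125,255,255)),(175,190,220,230)); pts=np.array([onz('top',*p[0],.04)[:2] for p in c])
print('holder rect',cv2.minAreaRect((pts*1000).astype(np.float32)))
print('foot',onz(*T(236,193),.018),'L/R/top/bot',[onz(*T(*p),.018)[:2].round(3) for p in((171,193),(301,193),(236,257))])
print('knobtop',onz(*T(239,130),.232),'tri',tri(T(239,135),S(522,75)))
for n,p in dict(empty=(248,30),razor=(117,138),brush=(362,158)).items(): print(n,onz(*T(*p),.19))
print('tri empty tip',tri(T(248,30),S(434,75)))
print('comb top ends',[onz(*T(*p),.142).round(3) for p in((40,297),(76,297))])
print('comb',tri(T(58,297),S(587,245)))
```

```text
[103  16 148] [ 78   9 145] [ 31  40 140] [103 103 104]
orange rect ((495.4027099609375, 51.67414855957031), (15.774287223815918, 28.9495906829834), 89.25898742675781)
holder rect ((443.9198913574219, 215.603515625), (83.95497131347656, 53.3980598449707), 81.05453491210938)
foot [0.58130427 0.03114114 0.018     ] L/R/top/bot [array([0.582, 0.103]), array([ 0.58 , -0.041]), array([0.509, 0.032])]
knobtop [0.58819198 0.0313135  0.232     ] tri (array([0.58563526, 0.03068523, 0.21627454]), np.float64(0.004633045439893022))
empty [0.70554271 0.01967221 0.19      ]
razor [0.59436208 0.15071562 0.19      ]
brush [ 0.57107459 -0.09018657  0.19      ]
tri empty tip (array([0.70695585, 0.01909367, 0.18185457]), np.float64(0.0034074272630424227))
comb top ends [array([0.445, 0.231, 0.142]), array([0.444, 0.195, 0.142])]
comb (array([0.44411489, 0.21237736, 0.14535483]), np.float64(0.0002432108898115579))
```

```bash
cat >> h.py <<'E'
from scipy.spatial.transform import Rotation as Ro
def Rt(): return Ro.from_euler('xyz',observe()['tool_rot']).as_matrix()
def go(P,jaw=None):
    "tool-axis shift in cm to world P, and roll deg to put jaw line at world angle jaw (deg)"
    o=observe();R=Rt();d=R.T@(np.array(P)-o['ee_pos'])*100
    a=np.degrees(np.arctan2(R[1,1],R[0,1])); 
    print('t',round(o['clock'],2),'pos',o['ee_pos'].round(4),'shift cm',d.round(2),'jaw',a.round(1),'xaxis',R[:,0].round(3),'q',o['joint_positions'].round(2),'open',round(o['opening'],4),'F',o['force'].round(1))
    if jaw is not None:print('yaw need',[round(-((jaw+k-a+180)%360-180),1) for k in(0,90,180,270)],'(roll about tool x, for jaw+0,90,180,270)')
E
python3 - <<'E'
from h import *
go([.583,.0305,.29],-5.3)
print(onz('top',218/2.857+175,285/2.857+100,.009))
E
```

```text
t 0.1 pos [0.2538 0.6249 0.2466] shift cm [ -4.26 -42.7   52.87] jaw 67.9 xaxis [-0.001 -0.002 -1.   ] q [-1.21  0.47 -0.05  1.53  0.02  1.14 -0.08] open 0.087 F [-0.7  0.3 -0.4]
yaw need [np.float64(73.2), np.float64(-16.8), np.float64(-106.8), np.float64(163.2)] (roll about tool x, for jaw+0,90,180,270)
[0.47906948 0.05250539 0.009     ]
```

Request:
send_rows(motion=[{"tx":-4.1,"hand":1},{"ty":-2.37,"tz":2.94,"hand":1},{"ty":-2.37,"tz":2.94,"hand":1},{"ty":-2.37,"tz":2.94,"hand":1},{"ty":-2.37,"tz":2.94,"hand":1},{"ty":-2.37,"tz":2.94,"hand":1},{"ty":-2.37,"tz":2.94,"hand":1},{"ty":-2.37,"tz":2.94,"hand":1},{"ty":-2.37,"tz":2.94,"hand":1},{"ty":-2.37,"tz":2.94,"hand":1},{"ty":-2.37,"tz":2.94,"hand":1},{"ty":-2.37,"tz":2.94,"hand":1},{"ty":-2.37,"tz":2.94,"hand":1},{"ty":-2.37,"tz":2.94,"hand":1},{"ty":-2.37,"tz":2.94,"hand":1},{"ty":-2.37,"tz":2.94,"hand":1},{"ty":-2.37,"tz":2.94,"hand":1},{"ty":-2.37,"tz":2.94,"hand":1},{"ty":-2.37,"tz":2.94,"hand":1}])

```text
$.motion[0]: bad value
```

Request:
send_rows(motion=[{"roll":7,"hand":1},{"roll":7,"hand":1},{"roll":7,"hand":1},{"roll":7,"hand":1},{"roll":7,"hand":1},{"roll":7,"hand":1},{"roll":7,"hand":1},{"roll":7,"hand":1},{"roll":7,"hand":1},{"roll":7,"hand":1},{"roll":7,"hand":1},{"roll":7,"hand":1},{"roll":7,"hand":1},{"roll":7,"hand":1},{"roll":7,"hand":1},{"roll":7,"hand":1},{"roll":7,"hand":1},{"roll":7,"hand":1},{"roll":7,"hand":1},{"roll":7,"hand":1}])

```text
$.motion[0]: bad value
```

Run:
```python
from h import *
go([.583,.0305,.29],-95.3)
```

```text
t 0.1 pos [0.2538 0.6249 0.2466] shift cm [ -4.26 -42.7   52.87] jaw 67.9 xaxis [-0.001 -0.002 -1.   ] q [-1.21  0.47 -0.05  1.53  0.02  1.14 -0.08] open 0.087 F [-0.7  0.3 -0.4]
yaw need [np.float64(163.2), np.float64(73.2), np.float64(-16.8), np.float64(-106.8)] (roll about tool x, for jaw+0,90,180,270)
```

Request:
send_rows(motion=[{"tx":-4.1,"ty":0,"tz":0,"roll":0,"hand":1},{"tx":0,"ty":-2.37,"tz":2.94,"roll":0,"hand":1},{"tx":0,"ty":-2.37,"tz":2.94,"roll":0,"hand":1},{"tx":0,"ty":-2.37,"tz":2.94,"roll":0,"hand":1},{"tx":0,"ty":-2.37,"tz":2.94,"roll":0,"hand":1},{"tx":0,"ty":-2.37,"tz":2.94,"roll":0,"hand":1},{"tx":0,"ty":-2.37,"tz":2.94,"roll":0,"hand":1},{"tx":0,"ty":-2.37,"tz":2.94,"roll":0,"hand":1},{"tx":0,"ty":-2.37,"tz":2.94,"roll":0,"hand":1},{"tx":0,"ty":-2.37,"tz":2.94,"roll":0,"hand":1},{"tx":0,"ty":-2.37,"tz":2.94,"roll":0,"hand":1},{"tx":0,"ty":-2.37,"tz":2.94,"roll":0,"hand":1},{"tx":0,"ty":-2.37,"tz":2.94,"roll":0,"hand":1},{"tx":0,"ty":-2.37,"tz":2.94,"roll":0,"hand":1},{"tx":0,"ty":-2.37,"tz":2.94,"roll":0,"hand":1},{"tx":0,"ty":-2.37,"tz":2.94,"roll":0,"hand":1},{"tx":0,"ty":-2.37,"tz":2.94,"roll":0,"hand":1},{"tx":0,"ty":-2.37,"tz":2.94,"roll":0,"hand":1},{"tx":0,"ty":-2.37,"tz":2.94,"roll":0,"hand":1}])

```text
clock: 1.68
ee_pos: [0.5841, 0.0293, 0.2882]
tool_rot: [-2.957, 1.57, 2.941]
force: [0.8, -0.1, -0.1]
opening: 0.0871
```

Run:
```python
from h import *
go([.583,.0305,.29],-95.3)
```

```text
t 1.68 pos [0.5841 0.0293 0.2882] shift cm [-0.18  0.07 -0.14] jaw 67.9 xaxis [-0.001  0.    -1.   ] q [-0.35  0.29  0.29  1.72 -0.09  1.15  1.15] open 0.0871 F [ 0.8 -0.1 -0.1]
yaw need [np.float64(163.2), np.float64(73.2), np.float64(-16.8), np.float64(-106.8)] (roll about tool x, for jaw+0,90,180,270)
```

Request:
send_rows(motion=[{"tx":0,"ty":0,"tz":0,"roll":7.1,"hand":1},{"tx":0,"ty":0,"tz":0,"roll":7.1,"hand":1},{"tx":0,"ty":0,"tz":0,"roll":7.1,"hand":1},{"tx":0,"ty":0,"tz":0,"roll":7.1,"hand":1},{"tx":0,"ty":0,"tz":0,"roll":7.1,"hand":1},{"tx":0,"ty":0,"tz":0,"roll":7.1,"hand":1},{"tx":0,"ty":0,"tz":0,"roll":7.1,"hand":1},{"tx":0,"ty":0,"tz":0,"roll":7.1,"hand":1},{"tx":0,"ty":0,"tz":0,"roll":7.1,"hand":1},{"tx":0,"ty":0,"tz":0,"roll":7.1,"hand":1},{"tx":0,"ty":0,"tz":0,"roll":7.1,"hand":1},{"tx":0,"ty":0,"tz":0,"roll":7.1,"hand":1},{"tx":0,"ty":0,"tz":0,"roll":7.1,"hand":1},{"tx":0,"ty":0,"tz":0,"roll":7.1,"hand":1},{"tx":0,"ty":0,"tz":0,"roll":7.1,"hand":1},{"tx":0,"ty":0,"tz":0,"roll":7.1,"hand":1},{"tx":0,"ty":0,"tz":0,"roll":7.1,"hand":1},{"tx":0,"ty":0,"tz":0,"roll":7.1,"hand":1},{"tx":0,"ty":0,"tz":0,"roll":7.1,"hand":1},{"tx":0,"ty":0,"tz":0,"roll":7.1,"hand":1}])

```text
clock: 3.35
ee_pos: [0.5834, 0.0311, 0.2881]
tool_rot: [-0.317, 1.57, 3.096]
force: [-0.3, 0.1, -0.3]
opening: 0.0868
```

Request:
send_rows(motion=[{"tx":0,"ty":0,"tz":0,"roll":7.1,"hand":1},{"tx":0,"ty":0,"tz":0,"roll":7.1,"hand":1},{"tx":0,"ty":0,"tz":0,"roll":7,"hand":1},{"tx":0,"ty":0,"tz":0,"roll":0,"hand":1},{"tx":0,"ty":0,"tz":0,"roll":0,"hand":1}])

```text
clock: 3.77
ee_pos: [0.5835, 0.0313, 0.2881]
tool_rot: [0.402, 1.57, -2.829]
force: [0.7, 0.3, 0.6]
opening: 0.0872
```

Run:
```python
from h import *
go([.584,.0305,.229],-95.3)
shot('side','side1',(180,130,360,270),4)
```

```text
t 3.77 pos [0.5835 0.0313 0.2881] shift cm [ 5.91  0.07 -0.06] jaw -95.1 xaxis [-0.001 -0.    -1.   ] q [-0.76  0.36  0.84  1.74 -0.29  1.17 -1.5 ] open 0.0872 F [0.7 0.3 0.6]
yaw need [np.float64(0.2), np.float64(-89.8), np.float64(-179.8), np.float64(90.2)] (roll about tool x, for jaw+0,90,180,270)
```

View pics/side1.png

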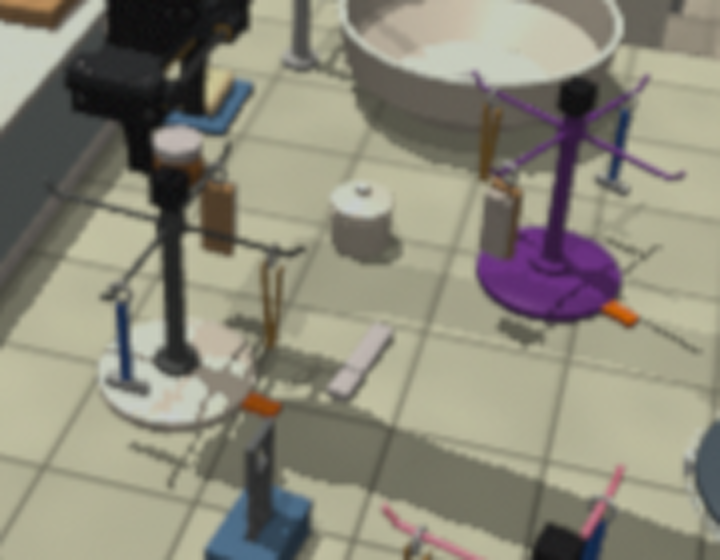

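The picture shows the open fingers above and either side of the black knob at crop (172,185). The razor, brush and tweezers are hanging undisturbed, and the comb is in its stand at (262,480). Next I descend and grip.

Request:
send_rows(motion=[{"tx":3,"ty":0.07,"tz":0,"roll":0,"hand":1},{"tx":2.9,"ty":0,"tz":0,"roll":0,"hand":1},{"tx":0,"ty":0,"tz":0,"roll":0,"hand":1},{"tx":0,"ty":0,"tz":0,"roll":0,"hand":0},{"tx":0,"ty":0,"tz":0,"roll":0,"hand":0},{"tx":0,"ty":0,"tz":0,"roll":0,"hand":0},{"tx":0,"ty":0,"tz":0,"roll":0,"hand":0},{"tx":0,"ty":0,"tz":0,"roll":0,"hand":0},{"tx":0,"ty":0,"tz":0,"roll":0,"hand":0},{"tx":0,"ty":0,"tz":0,"roll":0,"hand":0},{"tx":0,"ty":0,"tz":0,"roll":0,"hand":0}])

```text
clock: 4.73
ee_pos: [0.5837, 0.0304, 0.2297]
tool_rot: [-2.412, 1.57, 0.637]
force: [-0.4, -0.4, 0.8]
opening: 0.0418
```

Request:
send_rows(motion=[{"tx":0,"ty":0,"tz":0,"roll":0,"hand":0},{"tx":0,"ty":0,"tz":0,"roll":0,"hand":0},{"tx":0,"ty":0,"tz":0,"roll":0,"hand":0},{"tx":0,"ty":0,"tz":0,"roll":0,"hand":0},{"tx":0,"ty":0,"tz":0,"roll":0,"hand":0},{"tx":0,"ty":0,"tz":0,"roll":0,"hand":0},{"tx":0,"ty":0,"tz":0,"roll":0,"hand":0}])

```text
clock: 5.32
ee_pos: [0.5838, 0.0319, 0.2295]
tool_rot: [-1.507, 1.569, 1.543]
force: [-0.7, 4.9, -0.3]
opening: 0.0277
```

Run:
```python
from h import *
go([.584,.0305,.23],-95.3)
```

```text
t 5.32 pos [0.5838 0.0319 0.2295] shift cm [-0.05  0.13 -0.03] jaw -95.2 xaxis [ 0.     0.002 -1.   ] q [-0.73  0.42  0.81  1.81 -0.35  1.06 -1.45] open 0.0277 F [-0.7  4.9 -0.3]
yaw need [np.float64(0.1), np.float64(-89.9), np.float64(-179.9), np.float64(90.1)] (roll about tool x, for jaw+0,90,180,270)
```

Request:
send_rows(motion=[{"tx":0,"ty":-0.13,"tz":0,"roll":0,"hand":0},{"tx":0,"ty":0,"tz":0,"roll":-2,"hand":0},{"tx":0,"ty":0,"tz":0,"roll":-4,"hand":0},{"tx":0,"ty":0,"tz":0,"roll":-5,"hand":0},{"tx":0,"ty":0,"tz":0,"roll":-5,"hand":0},{"tx":0,"ty":0,"tz":0,"roll":-5,"hand":0},{"tx":0,"ty":0,"tz":0,"roll":-5,"hand":0},{"tx":0,"ty":0,"tz":0,"roll":-5,"hand":0},{"tx":0,"ty":0,"tz":0,"roll":-5,"hand":0},{"tx":0,"ty":0,"tz":0,"roll":-5,"hand":0},{"tx":0,"ty":0,"tz":0,"roll":-5,"hand":0},{"tx":0,"ty":0,"tz":0,"roll":-5,"hand":0},{"tx":0,"ty":0,"tz":0,"roll":-5,"hand":0},{"tx":0,"ty":0,"tz":0,"roll":-5,"hand":0},{"tx":0,"ty":0,"tz":0,"roll":-5,"hand":0},{"tx":0,"ty":0,"tz":0,"roll":-5,"hand":0},{"tx":0,"ty":0,"tz":0,"roll":-5,"hand":0},{"tx":0,"ty":0,"tz":0,"roll":-5,"hand":0},{"tx":0,"ty":0,"tz":0,"roll":-4,"hand":0},{"tx":0,"ty":0,"tz":0,"roll":-2,"hand":0}])

```text
clock: 6.98
ee_pos: [0.5843, 0.0313, 0.2295]
tool_rot: [1.453, 1.57, -0.26]
force: [2.4, 3.8, -0.9]
opening: 0.028
```

Run:
```python
from h import *
go([.584,.0305,.23],77.2)
```

```text
t 6.98 pos [0.5843 0.0313 0.2295] shift cm [-0.05 -0.01  0.09] jaw -8.2 xaxis [ 0.001 -0.    -1.   ] q [-0.48  0.36  0.45  1.8  -0.18  1.03 -0.1 ] open 0.028 F [ 2.4  3.8 -0.9]
yaw need [np.float64(-85.4), np.float64(-175.4), np.float64(94.6), np.float64(4.6)] (roll about tool x, for jaw+0,90,180,270)
```

Request:
send_rows(motion=[{"tx":0,"ty":0,"tz":0,"roll":-2,"hand":0},{"tx":0,"ty":0,"tz":0,"roll":-4,"hand":0},{"tx":0,"ty":0,"tz":0,"roll":-5,"hand":0},{"tx":0,"ty":0,"tz":0,"roll":-5,"hand":0},{"tx":0,"ty":0,"tz":0,"roll":-5,"hand":0},{"tx":0,"ty":0,"tz":0,"roll":-5,"hand":0},{"tx":0,"ty":0,"tz":0,"roll":-5,"hand":0},{"tx":0,"ty":0,"tz":0,"roll":-5,"hand":0},{"tx":0,"ty":0,"tz":0,"roll":-5,"hand":0},{"tx":0,"ty":0,"tz":0,"roll":-5,"hand":0},{"tx":0,"ty":0,"tz":0,"roll":-5,"hand":0},{"tx":0,"ty":0,"tz":0,"roll":-5,"hand":0},{"tx":0,"ty":0,"tz":0,"roll":-5,"hand":0},{"tx":0,"ty":0,"tz":0,"roll":-5,"hand":0},{"tx":0,"ty":0,"tz":0,"roll":-5,"hand":0},{"tx":0,"ty":0,"tz":0,"roll":-5,"hand":0},{"tx":0,"ty":0,"tz":0,"roll":-4,"hand":0},{"tx":0,"ty":0,"tz":0,"roll":-3.5,"hand":0},{"tx":0,"ty":0,"tz":0,"roll":-1.9,"hand":0},{"tx":0,"ty":0,"tz":0,"roll":0,"hand":0}])

```text
clock: 8.65
ee_pos: [0.5849, 0.0318, 0.2295]
tool_rot: [0.176, 1.568, -0.047]
force: [2.2, 4.1, -2.1]
opening: 0.0279
```

Run:
```python
from h import *
go([.584,.0305,.23],77.2)
a=shot('top','top2');b=shot('side','side2')
f=lambda x:cv2.resize(x,(400,400),interpolation=cv2.INTER_CUBIC)
cv2.imwrite('pics/c2.png',np.hstack([f(a[100:240,175:315]),f(b[150:290,180:320])])[:,:,::-1])
```

```text
t 8.65 pos [0.5849 0.0318 0.2295] shift cm [-0.05 -0.14 -0.06] jaw 77.2 xaxis [ 0.003 -0.    -1.   ] q [-0.24  0.34  0.15  1.78 -0.06  1.02  1.28] open 0.0279 F [ 2.2  4.1 -2.1]
yaw need [np.float64(0.0), np.float64(-90.0), np.float64(-180.0), np.float64(90.0)] (roll about tool x, for jaw+0,90,180,270)
```

View pics/c2.png

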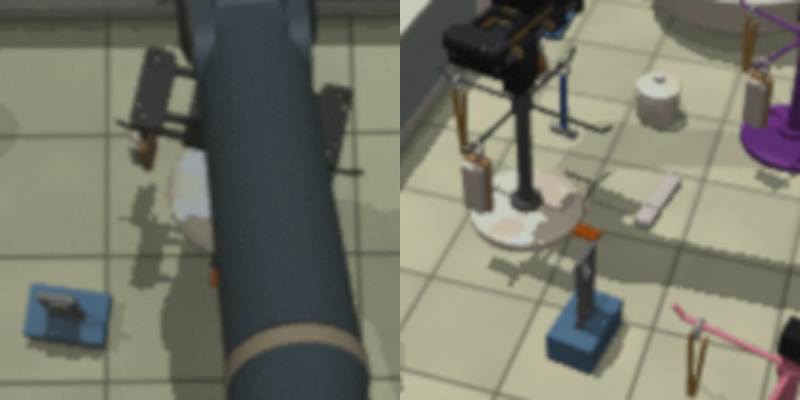

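The rack has turned. The empty hook, tip at right-panel (608,128), now points over the orange mark at (587,232), and the brush, tweezers and razor are still hanging. I'll measure the hook and the comb while releasing.

Request:
send_rows(motion=[{"tx":0,"ty":0,"tz":0,"roll":0,"hand":1},{"tx":0,"ty":0,"tz":0,"roll":0,"hand":1},{"tx":0,"ty":0,"tz":0,"roll":0,"hand":1},{"tx":0,"ty":0,"tz":0,"roll":0,"hand":1},{"tx":0,"ty":0,"tz":0,"roll":0,"hand":1},{"tx":0,"ty":0,"tz":0,"roll":0,"hand":1},{"tx":-2,"ty":0,"tz":0,"roll":0,"hand":1},{"tx":-3,"ty":0,"tz":0,"roll":0,"hand":1},{"tx":-3,"ty":0,"tz":0,"roll":0,"hand":1},{"tx":0,"ty":0,"tz":0,"roll":0,"hand":1}])

```text
clock: 9.58
ee_pos: [0.5867, 0.0316, 0.3159]
tool_rot: [0.35, 1.559, 0.125]
force: [1.1, -0.0, 0.4]
opening: 0.0839
```

Run:
```python
from h import *
a=shot('side','side3')
f=lambda x:cv2.resize(x,(600,600),interpolation=cv2.INTER_CUBIC)
cv2.imwrite('pics/c3.png',f(a[170:290,190:310])[:,:,::-1])
S=lambda u,v:('side',(u-400)/2.857+180,v/2.857+150);T=lambda u,v:('top',u/2.857+175,v/2.857+100)
print('tip',onz(*S(608,128),.19))
go([.444,.213,.22],81)
```

```text
tip [0.46566235 0.06522662 0.19      ]
t 9.63 pos [0.5856 0.0315 0.3132] shift cm [  9.23  14.51 -17.92] jaw 77.1 xaxis [ 0.007  0.001 -1.   ] q [-0.25  0.27  0.16  1.68 -0.05  1.19  1.26] open 0.0852 F [ 0.7 -0.2 -1. ]
yaw need [np.float64(-3.9), np.float64(-93.9), np.float64(176.1), np.float64(86.1)] (roll about tool x, for jaw+0,90,180,270)
```

View pics/c3.png

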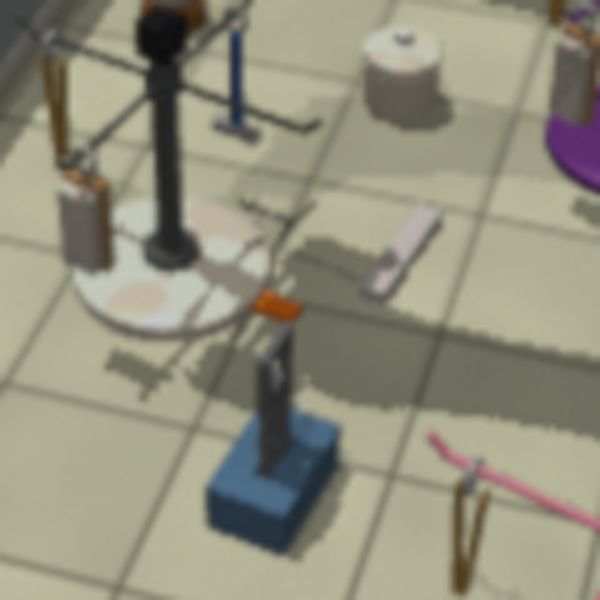

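The view shows the hook tip at (319,124), the bend at (307,130), the mark below it at (280,305), and the comb's top edge running (262,357)–(293,330).

Run:
```python
from h import *
C=lambda u,v:('side',u/5+190,v/5+170);T=lambda u,v:('top',u/2.857+175,v/2.857+100)
c=np.array([.583,.0305])
ang=lambda p:np.degrees(np.arctan2(*(p[:2]-c)[::-1])).round(1)
for n,p,z in(('tip',(319,124),.19),('bend',(306,131),.18),('markend',(298,311),.009),('mark c',(278,305),.012),('combL',(262,357),.142),('combR',(293,330),.142),('hole',(276,372),.12),('post',(172,245),.018),('knob',(161,37),.217),('brushtip',(60,165),.19),('tweeztip',(20,18),.19)):
    q=onz(*C(*p),z); print(n,q.round(4),'ang',ang(q),'r',np.linalg.norm(q[:2]-c).round(3))
im=cv2.imread('pics/raw_side3.png'); h=cv2.cvtColor(im,cv2.COLOR_BGR2HSV)
m=cv2.inRange(h,(98,90,40),(120,255,255)); m[:245]=0;m[285:]=0;m[:,:228]=0;m[:,262:]=0
k=max(cv2.findContours(m,0,1)[0],key=cv2.contourArea); print(cv2.approxPolyDP(cv2.convexHull(k),2,True).reshape(-1,2).tolist())
for p in((208,488),(262,407),(340,430),(290,520)): print('corner',onz(*C(*p),.04).round(4))
o=onz
print('comb tri',tri(T(58,297),C(279,343)))
```

```text
tip [0.4625 0.0642 0.19  ] ang 164.4 r 0.125
bend [0.4721 0.0618 0.18  ] ang 164.3 r 0.115
markend [0.4765 0.0576 0.009 ] ang 165.7 r 0.11
mark c [0.4913 0.059  0.012 ] ang 162.7 r 0.096
combL [0.4467 0.235  0.142 ] ang 123.7 r 0.246
combR [0.4357 0.2072 0.142 ] ang 129.8 r 0.23
hole [0.4412 0.224  0.12  ] ang 126.2 r 0.24
post [0.5849 0.0273 0.018 ] ang -59.5 r 0.004
knob [0.582 0.039 0.217] ang 97.0 r 0.009
brushtip [0.6077 0.1564 0.19  ] ang 78.9 r 0.128
tweeztip [0.6992 0.0126 0.19  ] ang -8.7 r 0.118
[[256, 256], [255, 263], [245, 279], [233, 274], [232, 267], [241, 254], [250, 253]]
corner [0.4745 0.2596 0.04  ]
corner [0.4634 0.1832 0.04  ]
corner [0.4084 0.1872 0.04  ]
corner [0.4174 0.2686 0.04  ]
comb tri (array([0.44428476, 0.21344343, 0.13472559]), np.float64(0.003116310602266556))
```

Request:
send_rows(motion=[{"tx":0,"ty":0,"tz":0,"roll":-4.9,"hand":1},{"tx":0,"ty":2.34,"tz":-2.39,"roll":0,"hand":1},{"tx":0,"ty":2.34,"tz":-2.39,"roll":0,"hand":1},{"tx":0,"ty":2.34,"tz":-2.39,"roll":0,"hand":1},{"tx":0,"ty":2.34,"tz":-2.39,"roll":0,"hand":1},{"tx":0,"ty":2.34,"tz":-2.39,"roll":0,"hand":1},{"tx":0,"ty":2.34,"tz":-2.39,"roll":0,"hand":1},{"tx":0,"ty":2.34,"tz":-2.39,"roll":0,"hand":1},{"tx":3,"ty":0,"tz":0,"roll":0,"hand":1},{"tx":3,"ty":0,"tz":0,"roll":0,"hand":1},{"tx":3,"ty":0,"tz":0,"roll":0,"hand":1},{"tx":2,"ty":0,"tz":0,"roll":0,"hand":1},{"tx":0,"ty":0,"tz":0,"roll":0,"hand":1},{"tx":0,"ty":0,"tz":0,"roll":0,"hand":1}])

```text
clock: 10.8
ee_pos: [0.4402, 0.2166, 0.1985]
tool_rot: [-2.461, 1.568, -2.601]
force: [-0.1, -1.2, 0.5]
opening: 0.0867
```

Run:
```python
from h import *
go([.443,.217,.126],82)
a=shot('side','side4')
f=lambda x:cv2.resize(x,(600,600),interpolation=cv2.INTER_CUBIC)
cv2.imwrite('pics/c4.png',f(a[170:290,190:310])[:,:,::-1])
```

```text
t 10.8 pos [0.4402 0.2166 0.1985] shift cm [7.25 0.09 0.29] jaw 82.0 xaxis [-0.003 -0.002 -1.   ] q [-0.53  0.23 -0.01  2.01  0.    0.9   0.88] open 0.0867 F [-0.1 -1.2  0.5]
yaw need [np.float64(-0.0), np.float64(-90.0), np.float64(180.0), np.float64(90.0)] (roll about tool x, for jaw+0,90,180,270)
```

View pics/c4.png

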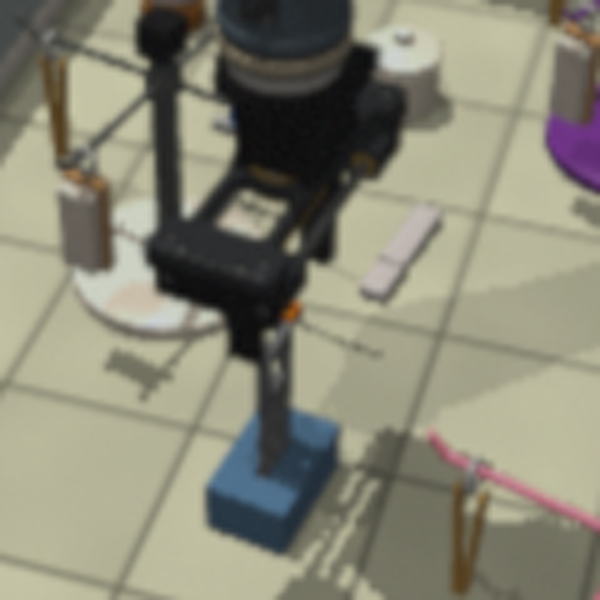

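The fingers straddle the comb, with the near fingertip at (247,350) and the comb between them at (275,380). Descending and gripping.

Request:
send_rows(motion=[{"tx":2.5,"ty":0.09,"tz":0.29,"roll":0,"hand":1},{"tx":2.5,"ty":0,"tz":0,"roll":0,"hand":1},{"tx":2.2,"ty":0,"tz":0,"roll":0,"hand":1},{"tx":0,"ty":0,"tz":0,"roll":0,"hand":0.55},{"tx":0,"ty":0,"tz":0,"roll":0,"hand":0.55},{"tx":0,"ty":0,"tz":0,"roll":0,"hand":0.55},{"tx":0,"ty":0,"tz":0,"roll":0,"hand":0.55},{"tx":0,"ty":0,"tz":0,"roll":0,"hand":0.55},{"tx":0,"ty":0,"tz":0,"roll":0,"hand":0.55},{"tx":0,"ty":0,"tz":0,"roll":0,"hand":0.55}])

```text
clock: 11.68
ee_pos: [0.4443, 0.2178, 0.1283]
tool_rot: [0.719, 1.569, 0.58]
force: [-0.2, -0.5, 0.3]
opening: 0.051
```

Run:
```python
from h import *
go([.443,.217,.126],82)
a=shot('side','side5')
f=lambda x:cv2.resize(x,(600,600),interpolation=cv2.INTER_CUBIC)
cv2.imwrite('pics/c5.png',f(a[190:290,200:300])[:,:,::-1])
```

```text
t 11.68 pos [0.4443 0.2178 0.1283] shift cm [ 0.23 -0.1  -0.12] jaw 82.0 xaxis [ 0.001  0.001 -1.   ] q [-0.53  0.33 -0.01  2.07  0.01  0.74  0.88] open 0.051 F [-0.2 -0.5  0.3]
yaw need [np.float64(-0.0), np.float64(-90.0), np.float64(180.0), np.float64(90.0)] (roll about tool x, for jaw+0,90,180,270)
```

View pics/c5.png

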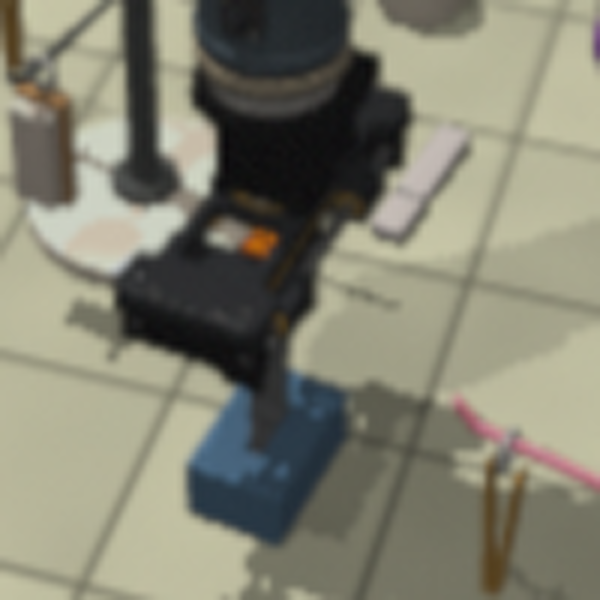

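The comb, lower part at (270,400), lies between the fingers. Closing now.

Request:
send_rows(motion=[{"tx":0.2,"ty":0,"tz":0,"roll":0,"hand":0.3},{"tx":0,"ty":0,"tz":0,"roll":0,"hand":0.3},{"tx":0,"ty":0,"tz":0,"roll":0,"hand":0.3},{"tx":0,"ty":0,"tz":0,"roll":0,"hand":0.3},{"tx":0,"ty":0,"tz":0,"roll":0,"hand":0.3},{"tx":0,"ty":0,"tz":0,"roll":0,"hand":0.3}])

```text
clock: 12.23
ee_pos: [0.4439, 0.2176, 0.1255]
tool_rot: [3.118, 1.571, 2.978]
force: [0.7, 0.1, 0.1]
opening: 0.0376
```

Run:
```python
from h import *
go([.443,.217,.126],82)
```

```text
t 12.23 pos [0.4439 0.2176 0.1255] shift cm [-0.05 -0.08 -0.08] jaw 82.0 xaxis [-0.  0. -1.] q [-0.53  0.33 -0.01  2.08  0.01  0.73  0.88] open 0.0376 F [0.7 0.1 0.1]
yaw need [np.float64(-0.0), np.float64(-90.0), np.float64(180.0), np.float64(90.0)] (roll about tool x, for jaw+0,90,180,270)
```

Request:
send_rows(motion=[{"tx":-1,"ty":0,"tz":0,"roll":0,"hand":0.3},{"tx":-2,"ty":0,"tz":0,"roll":0,"hand":0.3},{"tx":-2,"ty":0,"tz":0,"roll":0,"hand":0.3},{"tx":-1.5,"ty":0,"tz":0,"roll":0,"hand":0.3},{"tx":-0.5,"ty":0,"tz":0,"roll":0,"hand":0.3},{"tx":0,"ty":0,"tz":0,"roll":6.2,"hand":0.3},{"tx":0,"ty":0,"tz":0,"roll":0,"hand":0.3}])

```text
clock: 12.82
ee_pos: [0.444, 0.2176, 0.1961]
tool_rot: [0.84, 1.57, 0.59]
force: [0.4, 0.5, 0.3]
opening: 0.0379
```

Run:
```python
from h import *
go([.4289,.0703,.1945],75.8)
```

```text
t 12.82 pos [0.444  0.2176 0.1961] shift cm [  0.15 -14.65   2.18] jaw 75.7 xaxis [ 0.001  0.001 -1.   ] q [-0.55  0.23  0.01  2.01 -0.    0.9   0.78] open 0.0379 F [0.4 0.5 0.3]
yaw need [np.float64(-0.1), np.float64(-90.1), np.float64(179.9), np.float64(89.9)] (roll about tool x, for jaw+0,90,180,270)
```

Request:
send_rows(motion=[{"tx":0.15,"ty":-1,"tz":0.2,"roll":0,"hand":0.3},{"tx":0,"ty":-2,"tz":0.3,"roll":0,"hand":0.3},{"tx":0,"ty":-2.3,"tz":0.3,"roll":0,"hand":0.3},{"tx":0,"ty":-2.3,"tz":0.3,"roll":0,"hand":0.3},{"tx":0,"ty":-2.3,"tz":0.3,"roll":0,"hand":0.3},{"tx":0,"ty":-2.3,"tz":0.3,"roll":0,"hand":0.3},{"tx":0,"ty":-1.5,"tz":0.3,"roll":0,"hand":0.3},{"tx":0,"ty":-0.95,"tz":0.18,"roll":0,"hand":0.3},{"tx":0,"ty":0,"tz":0,"roll":0,"hand":0.3},{"tx":0,"ty":0,"tz":0,"roll":0,"hand":0.3}])

```text
clock: 13.65
ee_pos: [0.429, 0.0702, 0.1938]
tool_rot: [2.721, 1.57, 2.473]
force: [0.1, 0.7, 0.6]
opening: 0.0374
```

Run:
```python
from h import *
go([.4289,.0703,.1945],75.8)
a=shot('side','side6');b=shot('top','top6')
f=lambda x:cv2.resize(x,(400,400),interpolation=cv2.INTER_CUBIC)
cv2.imwrite('pics/c6.png',np.hstack([f(a[160:240,220:300]),f(b[140:240,200:300])])[:,:,::-1])
```

```text
t 13.65 pos [0.429  0.0702 0.1938] shift cm [-0.07  0.01 -0.01] jaw 75.8 xaxis [-0.  0. -1.] q [-0.34  0.14  0.09  2.14 -0.02  0.86  1.08] open 0.0374 F [0.1 0.7 0.6]
yaw need [np.float64(0.0), np.float64(-90.0), np.float64(-180.0), np.float64(90.0)] (roll about tool x, for jaw+0,90,180,270)
```

View pics/c6.png

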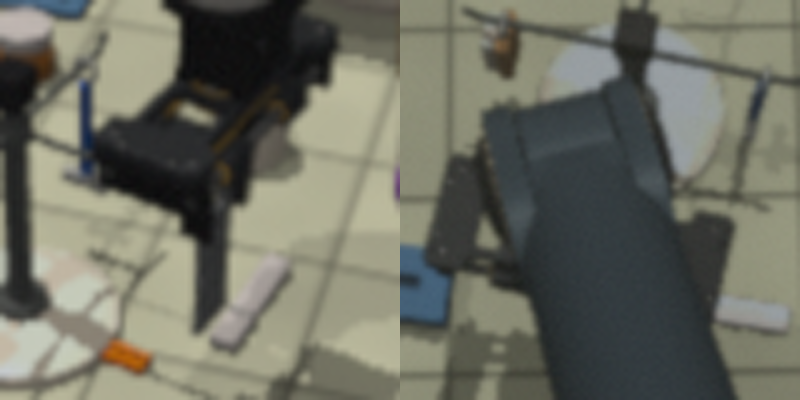

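The comb hangs straight in the jaws, lower end at (205,320), just outside the hook; the hook tip is hidden behind the gripper. I'll check the rack angle from the crossbar line in the top view.

Run:
```python
from h import *
T=lambda u,v:('top',(u-400)/4+200,v/4+140); C=lambda u,v:('side',u/5+220,v/5+160)
im=cv2.imread('pics/raw_top6.png').astype(int).sum(2)
P=[]
for u in list(range(219,222))+list(range(228,247))+list(range(268,285))+list(range(296,305)):
    v0=142.5+(u-216.5)*.2155; v=range(int(v0)-4,int(v0)+6); w=np.array([max(0,330-im[k,u]) for k in v]); 
    if w.sum()>60: P.append(onz('top',u,(w*np.array(list(v))).sum()/w.sum(),.18)[:2])
vx,vy,x0,y0=cv2.fitLine(np.array(P,np.float32),cv2.DIST_HUBER,0,.001,.001).ravel()
print(len(P),'bar angle',np.degrees(np.arctan2(vy,vx)),'x at y=.031',x0+vx/vy*(.031-y0))
print('brush tip',onz(*T(466,10),.19),'knob',onz(*T(637,40),.225))
print('comb bottom',onz(*C(192,328),.195-.116),onz(*C(222,300),.195-.116))
```

```text
45 bar angle 77.05758 x at y=.031 0.5849847
brush tip [0.61137619 0.14921084 0.19      ] knob [0.57752482 0.02973715 0.225     ]
comb bottom [0.43682784 0.08702368 0.079     ] [0.42471012 0.05292594 0.079     ]
```

Request:
send_rows(motion=[{"tx":0.3,"ty":-0.24,"tz":0,"roll":-0.9,"hand":0.3},{"tx":0,"ty":0,"tz":0,"roll":0,"hand":0.3},{"tx":0,"ty":0,"tz":0.8,"roll":0,"hand":0.3},{"tx":0,"ty":0,"tz":0.8,"roll":0,"hand":0.3},{"tx":0,"ty":0,"tz":0.8,"roll":0,"hand":0.3},{"tx":0,"ty":0,"tz":0.8,"roll":0,"hand":0.3},{"tx":0,"ty":0,"tz":0.6,"roll":0,"hand":0.3},{"tx":0,"ty":0,"tz":0,"roll":0,"hand":0.3}])

```text
clock: 14.42
ee_pos: [0.4672, 0.0588, 0.1911]
tool_rot: [0.134, 1.57, -0.099]
force: [0.4, 0.4, -0.2]
opening: 0.038
```

Run:
```python
from h import *
go([.584-.973*.095,.031+.23*.095,.1908],76.7)
```

```text
t 14.42 pos [0.4672 0.0588 0.1911] shift cm [ 0.03 -0.01  2.51] jaw 76.6 xaxis [ 0.001 -0.    -1.   ] q [-0.31  0.2   0.11  2.07 -0.03  0.87  1.15] open 0.038 F [ 0.4  0.4 -0.2]
yaw need [np.float64(-0.1), np.float64(-90.1), np.float64(179.9), np.float64(89.9)] (roll about tool x, for jaw+0,90,180,270)
```

Request:
send_rows(motion=[{"tx":0,"ty":0,"tz":0.7,"roll":0,"hand":0.3},{"tx":0,"ty":0,"tz":0.8,"roll":0,"hand":0.3},{"tx":0,"ty":0,"tz":0.7,"roll":0,"hand":0.3},{"tx":0,"ty":0,"tz":0.3,"roll":0,"hand":0.3},{"tx":0,"ty":0,"tz":0,"roll":0,"hand":0.3},{"tx":0,"ty":0,"tz":0,"roll":0,"hand":0.3}])

```text
clock: 14.92
ee_pos: [0.4898, 0.0534, 0.1909]
tool_rot: [-2.966, 1.57, 3.085]
force: [-0.4, -0.2, 0.0]
opening: 0.0377
```

Run:
```python
from h import *
go([.584-.973*.095,.031+.23*.095,.1755],76.7)
a=shot('side','side7')
cv2.imwrite('pics/c7.png',cv2.resize(a[140:240,210:310],(600,600),interpolation=cv2.INTER_CUBIC)[:,:,::-1])
```

```text
t 14.92 pos [0.4898 0.0534 0.1909] shift cm [ 1.54 -0.01  0.18] jaw 76.7 xaxis [-0.001  0.    -1.   ] q [-0.3   0.23  0.12  2.03 -0.04  0.88  1.18] open 0.0377 F [-0.4 -0.2  0. ]
yaw need [np.float64(-0.0), np.float64(-90.0), np.float64(180.0), np.float64(90.0)] (roll about tool x, for jaw+0,90,180,270)
```

View pics/c7.png

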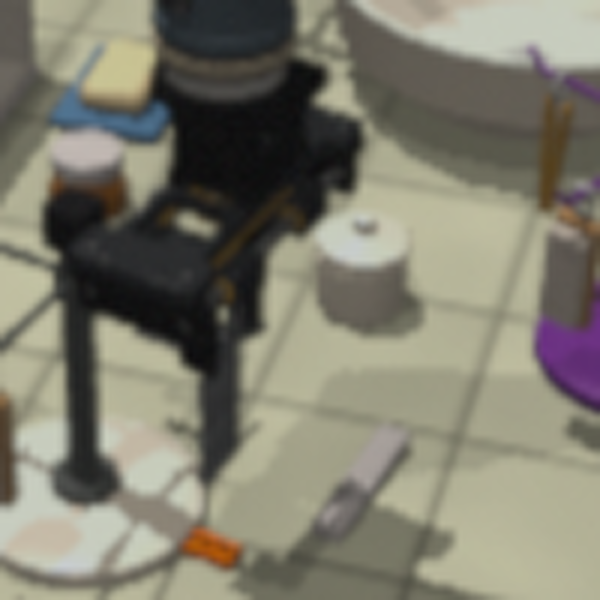

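The comb, at (225,400), is in the hook's line with no contact force. The hook tip is hidden behind the fingers. I'll lower until the force shows contact with the bar.

Request:
send_rows(motion=[{"tx":0.5,"ty":0,"tz":0.1,"roll":0,"hand":0.3},{"tx":0.5,"ty":0,"tz":0,"roll":0,"hand":0.3},{"tx":0.3,"ty":0,"tz":0,"roll":0,"hand":0.3},{"tx":0,"ty":0,"tz":0,"roll":0,"hand":0.3},{"tx":0,"ty":0,"tz":0,"roll":0,"hand":0.3}])

```text
clock: 15.38
ee_pos: [0.4905, 0.0532, 0.1777]
tool_rot: [-2.81, 1.57, -3.042]
force: [0.2, 0.4, -0.0]
opening: 0.0377
```

Request:
send_rows(motion=[{"tx":0.15,"ty":0,"tz":0,"roll":0,"hand":0.3},{"tx":0.15,"ty":0,"tz":0,"roll":0,"hand":0.3},{"tx":0,"ty":0,"tz":0,"roll":0,"hand":0.3},{"tx":0,"ty":0,"tz":0,"roll":0,"hand":0.3},{"tx":0,"ty":0,"tz":0,"roll":0,"hand":0.3}])

```text
clock: 15.8
ee_pos: [0.491, 0.0532, 0.1752]
tool_rot: [0.723, 1.57, 0.491]
force: [0.2, -0.2, 1.3]
opening: 0.0373
```

Request:
send_rows(motion=[{"tx":0.1,"ty":0,"tz":0,"roll":0,"hand":0.3},{"tx":0,"ty":0,"tz":0,"roll":0,"hand":0.3},{"tx":0,"ty":0,"tz":0,"roll":0,"hand":0.3}])

```text
clock: 16.05
ee_pos: [0.4911, 0.0533, 0.1749]
tool_rot: [0.763, 1.57, 0.531]
force: [-2.6, 0.4, 6.3]
opening: 0.0373
```

The force rose to 6.3 N upward at exactly the expected height, so the hole's upper edge rests on the bar. I'll back off 1 mm, then open slowly.

Request:
send_rows(motion=[{"tx":-0.12,"ty":0,"tz":0,"roll":0,"hand":0.3},{"tx":0,"ty":0,"tz":0,"roll":0,"hand":0.46},{"tx":0,"ty":0,"tz":0,"roll":0,"hand":0.5},{"tx":0,"ty":0,"tz":0,"roll":0,"hand":0.55},{"tx":0,"ty":0,"tz":0,"roll":0,"hand":0.6},{"tx":0,"ty":0,"tz":0,"roll":0,"hand":0.7},{"tx":0,"ty":0,"tz":0,"roll":0,"hand":0.8},{"tx":0,"ty":0,"tz":0,"roll":0,"hand":0.8},{"tx":0,"ty":0,"tz":0,"roll":0,"hand":0.8},{"tx":0,"ty":0,"tz":0,"roll":0,"hand":0.8},{"tx":-1,"ty":0,"tz":0,"roll":0,"hand":0.8},{"tx":-2,"ty":0,"tz":0,"roll":0,"hand":0.8},{"tx":-3,"ty":0,"tz":0,"roll":0,"hand":0.8},{"tx":-3,"ty":0,"tz":0,"roll":0,"hand":0.8},{"tx":-3,"ty":0,"tz":0,"roll":0,"hand":0.8},{"tx":-3,"ty":0,"tz":0,"roll":0,"hand":0.8},{"tx":-2,"ty":0,"tz":0,"roll":0,"hand":0.8},{"tx":0,"ty":0,"tz":0,"roll":0,"hand":0.8}])

```text
clock: 17.55
ee_pos: [0.493, 0.0534, 0.351]
tool_rot: [0.465, 1.561, 0.232]
force: [0.5, 0.2, 0.3]
opening: 0.0699
```

Run:
```python
from h import *
go([.5,.05,.3])
a=shot('side','side8')
cv2.imwrite('pics/c8.png',cv2.resize(a[160:280,180:300],(600,600),interpolation=cv2.INTER_CUBIC)[:,:,::-1])
```

```text
t 17.55 pos [0.493  0.0534 0.351 ] shift cm [ 5.1  -0.19  0.72] jaw 76.7 xaxis [ 0.01   0.002 -1.   ] q [-0.31  0.08  0.13  1.81 -0.01  1.23  1.16] open 0.0699 F [0.5 0.2 0.3]
```

View pics/c8.png

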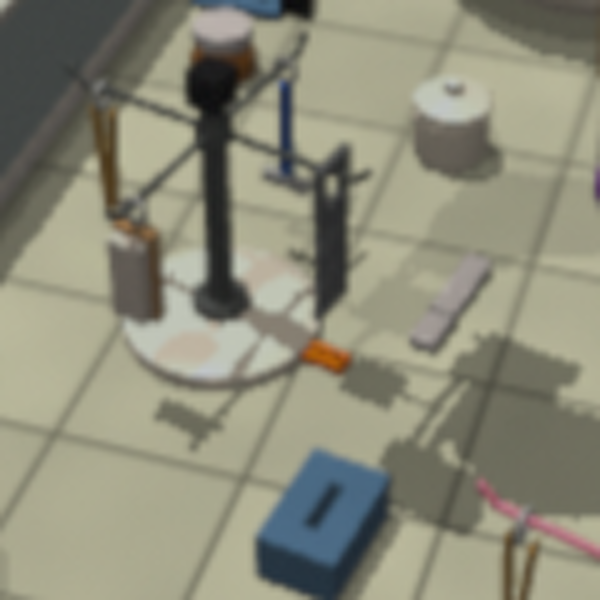

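The comb hangs on the empty hook, with the hook tip visible outward of it at (365,175). It is over the mark at (327,355), and the stand is empty. I'll let it settle and compare frames before handing in.

Request:
send_rows(motion=[{"tx":0,"ty":0,"tz":0,"roll":0,"hand":0.8},{"tx":0,"ty":0,"tz":0,"roll":0,"hand":0.8},{"tx":0,"ty":0,"tz":0,"roll":0,"hand":0.8},{"tx":0,"ty":0,"tz":0,"roll":0,"hand":0.8},{"tx":0,"ty":0,"tz":0,"roll":0,"hand":0.8},{"tx":0,"ty":0,"tz":0,"roll":0,"hand":0.8},{"tx":0,"ty":0,"tz":0,"roll":0,"hand":0.8},{"tx":0,"ty":0,"tz":0,"roll":0,"hand":0.8},{"tx":0,"ty":0,"tz":0,"roll":0,"hand":0.8},{"tx":0,"ty":0,"tz":0,"roll":0,"hand":0.8},{"tx":0,"ty":0,"tz":0,"roll":0,"hand":0.8},{"tx":0,"ty":0,"tz":0,"roll":0,"hand":0.8},{"tx":0,"ty":0,"tz":0,"roll":0,"hand":0.8},{"tx":0,"ty":0,"tz":0,"roll":0,"hand":0.8},{"tx":0,"ty":0,"tz":0,"roll":0,"hand":0.8},{"tx":0,"ty":0,"tz":0,"roll":0,"hand":0.8},{"tx":0,"ty":0,"tz":0,"roll":0,"hand":0.8},{"tx":0,"ty":0,"tz":0,"roll":0,"hand":0.8},{"tx":0,"ty":0,"tz":0,"roll":0,"hand":0.8},{"tx":0,"ty":0,"tz":0,"roll":0,"hand":0.8}])

```text
clock: 19.27
ee_pos: [0.4908, 0.0532, 0.3452]
tool_rot: [2.185, 1.571, 1.953]
force: [-0.2, -0.8, 0.4]
opening: 0.0694
```

Run:
```python
from h import *
P=lambda u,v:('side',u/5+180,v/5+160)
tip=onz(*P(368,173),.19);print('tip ang',np.degrees(np.arctan2(tip[1]-.031,tip[0]-.584)))
F=[viewer.snapshot('side')[160:280,180:300].astype(int) for _ in range(6)]
b=cv2.imread('pics/raw_side8.png')[160:280,180:300,::-1].astype(int)
s=(slice(20,70),slice(55,80))
print('comb region mean diff: vs before',abs(F[0]-b)[s].mean(),'successive',[abs(F[i+1]-F[i])[s].mean().round(2) for i in range(5)], 'static floor',abs(F[1]-F[0])[95:,20:60].mean())
print(observe()['clock'],observe()['force'])
```

```text
tip ang 164.96878192934895
comb region mean diff: vs before 0.5650666666666667 successive [np.float64(0.43), np.float64(0.43), np.float64(0.43), np.float64(0.44), np.float64(0.44)] static floor 0.4096666666666667
19.5667 [ 0.0514085  -0.49855193 -0.49366674]
```

At rest: the frame-to-frame difference at the comb is at the noise floor, and the hook is within about 2° of the mark.

```bash
python3 -c "
from h import *
print(r.close_job())"
```

```text
the job is handed in; nothing more can be done
None
```

The comb now hangs by its hole on the empty hook, which stands over the orange mark. I handed the job in at about 19.6 s of the 72 s allowed; no verdict was reported.

**What I did:** I gripped the white carousel's knob and turned the rack about 172° counter-clockwise. Then I lifted the comb out of its stand, threaded it over the hook tip, lowered it onto the bar and let go.

**Last checks:**
- **Contact with the bar:** as I lowered the comb, an upward force of 6 N appeared at the expected height, so the hole's edge was on the bar.
- **Final side picture:** it shows the comb hanging on the bar inward of the hook tip. The razor, brush and tweezers are still on their hooks, and the nail file case, pill jar and cream jar look undisturbed. The cup and toothbrush were outside that crop, so I did not check them at the end, but the arm showed no unexpected contact forces.
- **At rest:** differences between successive pictures of the comb were at noise level, and the gripper was well above it.

**Small disagreement:** the two cameras put the hook at 165° (side) and 167° (top), and the mark at about 166–168°. That is well inside the 14° allowed.

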